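Hold a sample slide flush on the sloped inspection stage

TASK

Lift the clear dust hood off the tilting inspection stage and stand it upright on the blue mat, let go of it, then take the orange slide carrier by its fin, tilt it to match the stage's sloped black face and lay it flush on it, centred and with its long side along the face's long side. Finish while still gripping the carrier and pushing it gently, so that the sprung face stays sunk by about 5 mm (it must not reach its 10 mm stop). Leave everything else on the desk where it is.

Things in the scene. Friction and masses are not known exactly. Their poses are not given: they have to be found in the camera images.
- hood: clear plastic dust hood, an upside-down open box 140 (x) x 116 (y) x 100 mm tall, about 0.25 kg, loose over the stage on its 12 mm base. On top a blue grip bar 44 (along x) x 16 (across y) mm, from 100 to 136 mm above the origin. Origin: centre of its lower rim; z up. Lift it straight up by 100 mm or more to clear the stage.
- mat: blue square mat fixed on the desk, 160 x 160 x 2 mm, the parking place for the hood, left or right of the stage. Origin: centre of its underside.
- carrier: orange slide carrier lying loose in the white tray: flat plate 84 (x) x 44 (y) x 5 mm with a glass slide inlaid, and on it a central upright fin 36 (along x) x 14 (across y) mm, reaching from 5 to 43 mm above the origin. About 0.08 kg. Origin: centre of its flat underside; z out of the plate towards the fin. It may be used either way round (half a turn about z).
- tray: white fixed tray 130 (x) x 90 (y) x 14 mm tall, floor 5 mm thick, walls 5 mm; the carrier starts in it. It is on the other side of the stage from the mat. Origin: centre of its underside.
- stage: fixed tilting stage: grey base 165 (x) x 140 (y) x 12 mm, two cheeks 60 mm high at y = -39 and +39 mm; between them, on an axle along y 50 mm above the desk, a sloped sprung face. Origin: centre of the base's underside. The face's normal leans from vertical to the stage's -x (robot side) by 0.18 to 0.42 rad, each time different; the axle is clamped: take it as fixed.
- face_mid (a point): centre of the black sloped face, which is 90 (x) x 56 (y) mm and flat; 22 mm from the axle. Axes: z is the face's outward normal, x points up the slope along its long side, y level along the axle. Moves with the face when it sinks.
- face_plate (a joint): how far the sprung face has sunk along its normal, in m: 0 free, 0.010 at its hard stop. The spring needs about 1 N to start and about 1 N per mm, so 6 N at 5 mm. The whole face stays parallel as it sinks.
- jar: bystander, loose: specimen jar with a yellow cap, 48 mm across, 70 mm tall; leave it alone. Origin: on its underside.
- dropper: bystander, loose: amber bottle with a black cap, 36 mm across, 85 mm tall; leave it alone. Origin: on its underside.
- carton_green: bystander, loose: paper carton with a green band, 50 x 85 x 60 mm tall; leave it alone. Origin: on its underside.
- carton_blue: bystander, loose: paper carton with a blue band, 50 x 70 x 45 mm tall; leave it alone. Origin: on its underside.
- dish: bystander, loose: closed clear culture dish, 88 mm across, 14 mm tall; leave it alone. Origin: on its underside.
- spatula: bystander, loose: spatula 140 mm long lying on the desk; leave it alone. Origin: on its underside, somewhere along its length.
Mind the look-alikes: they are no part of the job. What is shaped like the hood but purple is not meant.

How it is judged:
By the outcome, as a careful person would: the job done as asked, in the order asked, and still so for the second after the job is handed in, while the arm keeps its last pose, push and grip.
It also fails if it takes over 59 s, if anything falls off the work surface, if the arm or the gripper's body presses on something with over 40 N, if the wrist force passes 120 N, or if a joint passes its speed limit or range.

ROBOT

A 6-joint arm with a two-finger parallel gripper is mounted at the origin on the work surface. World frame = base frame: x ahead of the robot, y to its left, z up, the work surface at z = 0. Lengths are in m, angles in rad, forces in N, time in s.
With the tool pointing down it reaches from about 0.3 to 0.875 m from the base axis. Payload 4.2 kg.
Tool frame: the origin (TCP) lies midway between the tips of the shut fingers; the grasp point (between the pads) lies 19 mm behind it; y points along the fingers, x is the direction in which the jaws open and shut, and the axes are right-handed (so a half turn about y gives the same grasp; the last joint's range is limited). The gripper opens to 85 mm and grips with 20 to 120 N. Pads are 22 mm wide; open, the fingers measure 114 mm over their backs; the gripper's body (76 mm by 85 mm) begins 54 mm behind the grasp point. The pads swing forward as they close: fully open they stand 13 mm farther back than shut.
Start: joints at [-1.26, 0.32, 1.565, -0, 1.257, -0.02], TCP at [0.187, -0.544, 0.231] pointing down, gripper open.
Joint ranges: [-3.11, 3.11], [-0.84, 2.01], [0.21, 2.61], [-1.34, 4.49], [0.05, 2.63], [-2.56, 2.56]. Speed limits (rad/s): [2.57, 2.57, 3.14, 3.14, 3.14, 3.14].

INTERFACE

Orientations are given as a rotation vector (axis times angle).
In Python, from bench import manip gives the robot as it stands.
- The arm moves only by the tool carry_out, never from a script. Its argument "plan" is a list of rows, each an object with "travel": the shift along the tool's x, y, z in cm, a list of three; "yaw": the turn about the tool's y in degrees; "grip": the finger opening in cm, from 0 to 8.54. In form: [{"travel": [dx, dy, dz], "yaw": yaw, "grip": grip}, ...]. A call has 1 to 5 rows; each row shifts and turns the commanded pose from where the row before left it, along the tool's axes as they then stand; what a row does not reach is not made up. A row lasts 1/12 s, in which the tool goes at most 41.7 mm and 7.16 degrees, less where a joint would pass 70% of its speed; a pose out of reach is approached as far as the arm can. A call with a gripper value outside its range is refused whole. The fingers move at their own pace and stop on an object; the grip force is fixed at half the most. Time passes only in rows, so rows that do not move let the fingers close. It gives the time, the measured TCP pose, the force and the opening at its end, in the units of the state.
- manip.observe(): the state, without advancing time (a new reading comes with each control period).
- manip.read_camera(name): name is "side" or "top" or "wrist"; returns a dict with "frame" (420x560x3 uint8, blue, green, red), "range_z" (420x560 float32, m along the optical axis (not along the pixel's ray), 0 where there is no reading), "fov_y" (degrees; the focal length in pixels is half the picture's height over the tangent of half this angle, whatever the lens; pixels are square), "cx", "cy" (the principal point, pixels), "k1" (the pictures are not rectified: a ray, as slopes to the right and down, at radius r is drawn at 1 + k1 r^2 times it, then the intrinsics apply), "extrinsics" (4x4, takes a point from world to camera coordinates); the wrist camera has in their place "T_tool_cam" (4x4, takes a point from camera to tool coordinates, whose origin is the TCP and whose axes are the tool frame's). Camera axes: x right, y up, looking along -z (the intrinsics and any distortion apply to the point x, -y, -z); pixel columns grow to the right and rows downward; lengths in m; the calibration is good to about 2 mm. A picture is of the moment at which its call begins: read the wrist's pose just before it.
- manip.finish_job(): hands the job in, once; it reports no verdict.
The state is a dict: "time": time; "qpos": joint angles; "joint_vel": joint speeds; "joint_efforts": joint torques, N m; "tcp_pos": TCP position; "tcp_rot": TCP orientation; "ft_force": force on the tool from outside, world axes, zero at the start; "ft_torque": the same for the moment, N m; "finger_gap": finger opening in m.
Only numpy, scipy, OpenCV 4.12 (cv2) and the standard library are available. Lean on these libraries where they do the work, as an engineer would, in place of code of your own. Each camera call takes 0.05 s, during which the arm holds its last target. There are 200 camera calls.

## Working session

There is one attempt and no reset: what is moved stays moved. The work goes in short steps, Python scripts to look and compute and a tool call to move; the robot and the scene stay as the last step left them, time stands still between calls to the robot, and variables do not carry over. Pictures are saved under pics/ and viewed, about 8 in all and at most 12, crops included, and the job is handed in when it is done.

Besides the shell and the picture viewer there is one more tool, called after ">>>" as a command line: name --argument value ..., lists and objects as JSON in quotes. carry_out: Moves the arm, as the interface text tells. Its arguments: {"type":"object","properties":{"plan":{"type":"array"}},"required":["plan"]}

```bash
ls; mkdir -p pics; cat > h.py <<'E'
import numpy as np, cv2
from scipy.spatial.transform import Rotation as R
from bench import manip
def cam(name):
    s=manip.observe(); c=manip.read_camera(name)
    if name=="wrist":
        T=np.eye(4);T[:3,:3]=R.from_rotvec(s["tcp_rot"]).as_matrix();T[:3,3]=s["tcp_pos"]
        c["wc"]=T@np.array(c["T_tool_cam"])
    else: c["wc"]=np.linalg.inv(np.array(c["extrinsics"]))
    h=c["frame"].shape[0]; c["f"]=h/2/np.tan(np.radians(c["fov_y"])/2)
    c["K"]=np.array([[c["f"],0,c["cx"]],[0,c["f"],c["cy"]],[0,0,1]])
    return c
def rays(c,uv):
    p=cv2.undistortPoints(np.asarray(uv,float).reshape(-1,1,2),c["K"],np.array([c["k1"],0,0,0.]))[:,0]
    return np.c_[p[:,0],-p[:,1],-np.ones(len(p))]
def onplane(c,uv,z):
    d=rays(c,uv)@c["wc"][:3,:3].T; o=c["wc"][:3,3]
    return o+d*((z-o[2])/d[:,2])[:,None]
def pts(c,uv):
    uv=np.asarray(uv).reshape(-1,2); z=c["range_z"][uv[:,1].astype(int),uv[:,0].astype(int)]
    return (rays(c,uv)*z[:,None])@c["wc"][:3,:3].T+c["wc"][:3,3]
def cloud(c):
    h,w=c["range_z"].shape; u,v=np.meshgrid(np.arange(w),np.arange(h))
    return pts(c,np.c_[u.ravel(),v.ravel()]).reshape(h,w,3)
E
python3 - <<'E'
from h import *
s=manip.observe(); print({k:np.round(v,3) for k,v in s.items()})
print(R.from_rotvec(s["tcp_rot"]).as_matrix().round(3))
for n in("top","side","wrist"):
    c=cam(n); cv2.imwrite(f"pics/{n}0.png",c["frame"]); print(n,c["wc"].round(3),c["f"],c["k1"])
E
```

```text
pics
{'time': np.float64(0.0), 'qpos': array([-1.26 ,  0.32 ,  1.566,  0.   ,  1.257, -0.02 ]), 'joint_vel': array([ 0.001, -0.   , -0.001,  0.001,  0.001, -0.001]), 'joint_efforts': array([ 1.0000e-03, -4.1552e+01, -2.3416e+01, -0.0000e+00,  8.0000e-03,
       -0.0000e+00]), 'tcp_pos': array([ 0.187, -0.543,  0.23 ]), 'tcp_rot': array([-1.347,  0.963, -0.961]), 'ft_force': array([ 0.17 , -0.223, -0.839]), 'ft_torque': array([-0.058, -0.009, -0.004]), 'finger_gap': np.float64(0.085)}
[[ 0.325 -0.001  0.946]
 [-0.946  0.002  0.325]
 [-0.002 -1.     0.   ]]
top [[-0.084  0.975 -0.207  0.233]
 [-0.996 -0.083  0.013  0.108]
 [-0.005  0.208  0.978  1.445]
 [ 0.     0.     0.     1.   ]] 513.3437879806634 -0.04712922721276705
side [[-0.957  0.134 -0.259  0.21 ]
 [-0.291 -0.488  0.823  1.035]
 [-0.016  0.863  0.506  0.658]
 [ 0.     0.     0.     1.   ]] 426.44940534134076 -0.10435062322469207
wrist [[ 0.324  0.914  0.244  0.247]
 [-0.946  0.314  0.081 -0.521]
 [-0.003 -0.257  0.966  0.374]
 [ 0.     0.     0.     1.   ]] 349.0838868970129 -0.01178670216808788
```

View pictures.

View pics/top0.png

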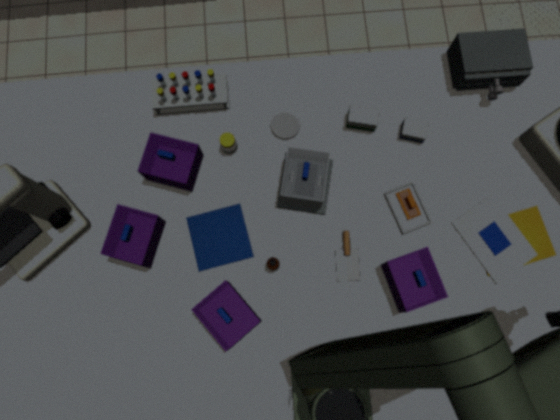

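View pics/side0.png

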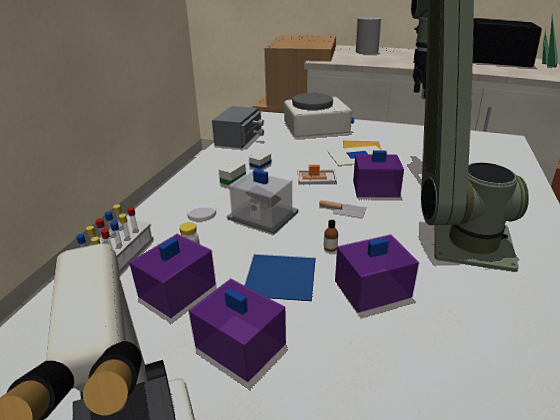

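```bash
cat > m.py <<'E'
from h import *
c=cam("top"); P=cloud(c); f=c["frame"]; hsv=cv2.cvtColor(f,cv2.COLOR_BGR2HSV)
def comp(name,m,amin=15):
    n,l,st,ce=cv2.connectedComponentsWithStats(m.astype(np.uint8))
    for i in range(1,n):
        if st[i,4]>=amin:
            q=P[l==i]; q=q[np.isfinite(q).all(1)]
            # only the top layer for outlines
            z=np.percentile(q[:,2],80)
            cn=max(cv2.findContours((l==i).astype(np.uint8),0,1)[0],key=len)[:,0]
            w=onplane(c,cn,z)[:,:2]
            r=cv2.minAreaRect(w.astype(np.float32)*1000)
            print(name,ce[i].round(),st[i,4],"z",np.percentile(q[:,2],[5,50,95]).round(3),"rect mm",np.round(r[0],1),np.round(r[1],1),round(r[2],1))
H,S,V=cv2.split(hsv)
comp("blue",(abs(H.astype(int)-108)<12)&(S>120)&(V>60))
comp("orange",(abs(H.astype(int)-11)<8)&(S>130)&(V>80))
comp("yellow",(abs(H.astype(int)-28)<6)&(S>150)&(V>80))
E
python3 m.py; python3 - <<'E'
from h import *
c=cam("top");P=cloud(c)
for uv in [(303,180),(306,171),(285,205),(325,205),(283,150),(327,153),(273,264),(362,118),(413,129),(347,265),(408,208),(300,195),(412,275),(125,235)]: print(uv,P[uv[1],uv[0]].round(3))
cv2.imwrite("pics/c1.png",np.hstack([cv2.resize(c["frame"][130:230,260:350],None,fx=5,fy=5,interpolation=2)[:, :400],cv2.resize(c["frame"][170:270,370:450],None,fx=5,fy=5,interpolation=2)[:,:400]]))
E
```

```text
blue [197.  73.] 18 z [0.113 0.118 0.122] rect mm [908.4 295.6] [10.8 12.1] 38.9
blue [159.  76.] 18 z [0.114 0.119 0.123] rect mm [908.5 402.4] [10.9 12. ] 39.5
blue [185.  88.] 21 z [0.112 0.118 0.122] rect mm [865.6 330.6] [11.2 12.3] 87.6
blue [165. 153.] 60 z [0.133 0.137 0.14 ] rect mm [674.4 389.5] [38.1 11.3] 70.6
blue [306. 169.] 77 z [0.144 0.149 0.152] rect mm [595.1  19.8] [14.  38.8] 76.7
blue [219. 237.] 2975 z [-0.002  0.003  0.008] rect mm [458.8 272.2] [155.7 156.1] 10.2
blue [494. 238.] 525 z [0.001 0.007 0.012] rect mm [ 387.2 -504.4] [76.5 57.2] 28.3
blue [125. 232.] 72 z [0.132 0.137 0.141] rect mm [470.2 501.1] [11.8 39.5] 70.1
blue [421. 278.] 78 z [0.133 0.137 0.141] rect mm [ 289.9 -244.4] [40.1 12.5] 14.5
blue [224. 315.] 85 z [0.133 0.137 0.141] rect mm [239.8 258.3] [40.8 12.9] 36.4
orange [412. 201.] 90 z [0.007 0.029 0.051] rect mm [ 504.3 -274.5] [75.3 11.8] 17.0
orange [403. 206.] 87 z [0.006 0.011 0.016] rect mm [ 502.4 -257.1] [78.  10.5] 19.0
orange [346. 245.] 30 z [0.014 0.019 0.023] rect mm [402.9 -81.5] [39.2  7.3] 0.9
yellow [210.  72.] 15 z [0.114 0.119 0.122] rect mm [908.9 258.3] [11.4  9.2] 84.9
yellow [198.  87.] 18 z [0.113 0.118 0.123] rect mm [864.9 294. ] [11.2 12.1] 87.3
yellow [159.  90.] 17 z [0.114 0.118 0.123] rect mm [866.1 401.9] [ 8.4 12.2] 88.3
yellow [227. 140.] 130 z [0.066 0.071 0.074] rect mm [721.5 227. ] [34.1 32.6] 85.0
yellow [534. 231.] 1104 z [-0.001  0.004  0.009] rect mm [ 390.  -617.2] [144.6  83. ] 12.4
(303, 180) [0.577 0.027 0.11 ]
(306, 171) [0.59 0.02 0.15]
(285, 205) [0.533 0.079 0.009]
(325, 205) [ 0.523 -0.034  0.013]
(283, 150) [0.699 0.071 0.004]
(327, 153) [ 0.646 -0.045  0.11 ]
(273, 264) [0.361 0.126 0.083]
(362, 118) [ 0.76  -0.162  0.055]
(413, 129) [ 0.718 -0.307  0.045]
(347, 265) [ 0.348 -0.079  0.005]
(408, 208) [ 0.493 -0.268  0.019]
(300, 195) [0.536 0.039 0.11 ]
(412, 275) [ 0.3   -0.233  0.102]
(125, 235) [0.463 0.501 0.135]
```

View pics/c1.png

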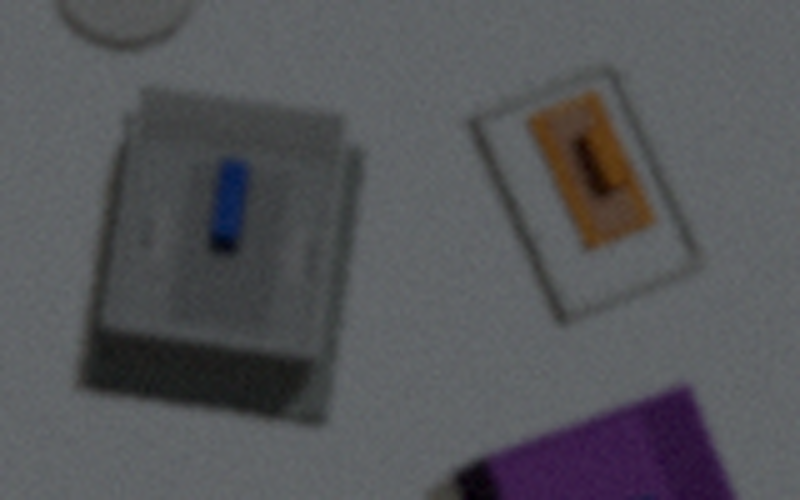

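>>> carry_out --plan '[{"travel":[0,-1.8,0],"yaw":7,"grip":8.5},{"travel":[0,-1.8,0],"yaw":7,"grip":8.5},{"travel":[0,-1.8,0],"yaw":7,"grip":8.5},{"travel":[0,-1.8,0],"yaw":7,"grip":8.5}]'

```text
time: 0.58
tcp_pos: [0.1867, -0.5437, 0.3039]
tcp_rot: [-1.127, 1.329, -1.328]
ft_force: [-0.8, -0.9, -0.5]
finger_gap: 0.0849
```

>>> carry_out --plan '[{"travel":[-3.6,0,1.8],"yaw":0,"grip":8.5},{"travel":[-3.6,0,1.8],"yaw":0,"grip":8.5},{"travel":[-3.6,0,1.8],"yaw":0,"grip":8.5},{"travel":[-3.6,0,1.8],"yaw":0,"grip":8.5},{"travel":[-3.6,0,1.8],"yaw":0,"grip":8.5}]'

```text
time: 1.0
tcp_pos: [0.3045, -0.3786, 0.3033]
tcp_rot: [-1.13, 1.325, -1.325]
ft_force: [0.7, -0.4, -0.3]
finger_gap: 0.085
```

>>> carry_out --plan '[{"travel":[-3.6,0,1.8],"yaw":0,"grip":8.5},{"travel":[-3.6,0,1.8],"yaw":0,"grip":8.5},{"travel":[-3.6,0,1.8],"yaw":0,"grip":8.5},{"travel":[-3.6,0,1.8],"yaw":0,"grip":8.5},{"travel":[-3.6,0,1.8],"yaw":0,"grip":8.5}]'

```text
time: 1.42
tcp_pos: [0.4218, -0.2148, 0.3035]
tcp_rot: [-1.13, 1.324, -1.325]
ft_force: [0.7, -0.1, 0.0]
finger_gap: 0.0848
```

>>> carry_out --plan '[{"travel":[-3.6,0,1.8],"yaw":0,"grip":8.5},{"travel":[-3.6,0,1.8],"yaw":0,"grip":8.5},{"travel":[-3.6,0,1.8],"yaw":0,"grip":8.5},{"travel":[-3.6,0,1.8],"yaw":0,"grip":8.5},{"travel":[0,0,0],"yaw":0,"grip":8.5}]'

```text
time: 1.83
tcp_pos: [0.5181, -0.0803, 0.3027]
tcp_rot: [-1.13, 1.32, -1.318]
ft_force: [-0.0, 1.0, 0.2]
finger_gap: 0.0849
```

>>> carry_out --plan '[{"travel":[-3.7,0,1.9],"yaw":0,"grip":8.5},{"travel":[-3.7,0,1.9],"yaw":0,"grip":8.5},{"travel":[-3.7,0,1.9],"yaw":0,"grip":8.5},{"travel":[0,0,0],"yaw":0,"grip":8.5}]'

```text
time: 2.17
tcp_pos: [0.5918, 0.02, 0.3021]
tcp_rot: [-1.13, 1.322, -1.319]
ft_force: [-0.1, -1.3, -0.5]
finger_gap: 0.0846
```

```bash
cat > w.py <<'E'
from h import *
import sys
s=manip.observe(); M=R.from_rotvec(s["tcp_rot"]).as_matrix(); print("tcp",np.round(s["tcp_pos"],4),"heading x",np.degrees(np.arctan2(M[1,0],M[0,0])).round(2),"ydir",M[:,1].round(4),"F",np.round(s["ft_force"],1),"gap",s["finger_gap"],"q",np.round(s["qpos"],2),"t",s["time"])
def rects(c,m,z,amin=40,lab=""):
    n,l,st,ce=cv2.connectedComponentsWithStats(m.astype(np.uint8)); P=cloud(c)
    for i in range(1,n):
        if st[i,4]<amin: continue
        cn=max(cv2.findContours((l==i).astype(np.uint8),0,1)[0],key=len)[:,0]
        w=onplane(c,cn,z)[:,:2]; r=cv2.minAreaRect(w.astype(np.float32)*1000)
        a=r[2]+(90 if r[1][1]>r[1][0] else 0); a=(a+90)%180-90
        print(lab,ce[i].round(),st[i,4],"z",np.percentile(P[l==i][:,2],[10,50,90]).round(3),"c",np.round(r[0],1),"size",np.round(r[1],1),"long axis deg",round(a,1))
E
python3 - <<'E'
from w import *
c=cam("wrist"); f=c["frame"]; cv2.imwrite("pics/w1.png",f)
H,S,V=cv2.split(cv2.cvtColor(f,cv2.COLOR_BGR2HSV)); P=cloud(c)
m=(abs(H.astype(int)-108)<12)&(S>120)&(V>50)
rects(c,m,.148,lab="bar all")
rects(c,m&(abs(P[...,2]-.148)<.006),.148,lab="bar top")
E
```

```text
tcp [0.5918 0.02   0.3021] heading x -98.75 ydir [ 0.0012  0.0032 -1.    ] F [-0.1 -1.3 -0.5] gap 0.08463092647043462 q [0.01 0.31 1.4  0.   1.43 1.74] t 2.1667
bar all [286. 191.] 832 z [0.148 0.149 0.15 ] c [596.4  20.8] size [14.9 42.8] long axis deg -13.3
bar all [107. 270.] 6273 z [0.002 0.003 0.004] c [542.8 191.1] size [ 68.2 107.5] long axis deg -79.7
bar all [185. 317.] 377 z [0.002 0.003 0.004] c [491.9 132.1] size [21.5 43.8] long axis deg -26.1
bar top [286. 191.] 826 z [0.148 0.149 0.15 ] c [596.4  20.8] size [14.9 42.8] long axis deg -13.3
```

View pics/w1.png

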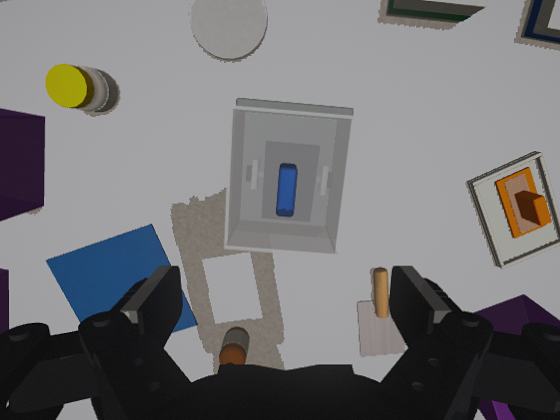

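>>> carry_out --plan '[{"travel":[-0.1,3.5,0.4],"yaw":4.5,"grip":8.5},{"travel":[0,4,0],"yaw":0,"grip":8.5},{"travel":[0,4,0],"yaw":0,"grip":8.5},{"travel":[0,4,0],"yaw":0,"grip":8.5},{"travel":[0,2.8,0],"yaw":0,"grip":8.5}]'

```text
time: 2.63
tcp_pos: [0.59, 0.0137, 0.1171]
tcp_rot: [-1.092, 1.385, -1.381]
ft_force: [-0.2, 0.6, -0.2]
finger_gap: 0.085
```

>>> carry_out --plan '[{"travel":[0,0,0],"yaw":0,"grip":8.5},{"travel":[0,0,0],"yaw":0,"grip":3},{"travel":[0,0,0],"yaw":0,"grip":2},{"travel":[0,0,0],"yaw":0,"grip":1.2},{"travel":[0,0,0],"yaw":0,"grip":1}]'

```text
time: 3.05
tcp_pos: [0.5941, 0.0151, 0.1228]
tcp_rot: [-1.084, 1.378, -1.383]
ft_force: [-0.6, 0.1, -0.1]
finger_gap: 0.0384
```

>>> carry_out --plan '[{"travel":[0,0,0],"yaw":0,"grip":0.8},{"travel":[0,0,0],"yaw":0,"grip":0.8},{"travel":[0,0,0],"yaw":0,"grip":0.8},{"travel":[0,0,0],"yaw":0,"grip":0.8},{"travel":[0,-0.5,0],"yaw":0,"grip":0.8}]'

```text
time: 3.47
tcp_pos: [0.5919, 0.0153, 0.1245]
tcp_rot: [-1.09, 1.383, -1.38]
ft_force: [0.0, 0.3, -2.7]
finger_gap: 0.0151
```

>>> carry_out --plan '[{"travel":[0,-2,0],"yaw":0,"grip":0.8},{"travel":[0,-3,0],"yaw":0,"grip":0.8},{"travel":[0,-3,0],"yaw":0,"grip":0.8},{"travel":[0,-3,0],"yaw":0,"grip":0.8},{"travel":[0,-3,0],"yaw":0,"grip":0.8}]'

```text
time: 3.88
tcp_pos: [0.5922, 0.0152, 0.2664]
tcp_rot: [-1.089, 1.382, -1.381]
ft_force: [0.6, -0.4, -1.8]
finger_gap: 0.015
```

```bash
python3 - <<'E'
from w import *
c=cam("side"); cv2.imwrite("pics/s1.png",c["frame"][80:330,140:440])
E
```

```text
tcp [0.5922 0.0152 0.2664] heading x -103.55 ydir [-1.2e-03 -4.0e-04 -1.0e+00] F [ 0.6 -0.4 -1.8] gap 0.015015870626431466 q [ 0.01  0.33  1.46 -0.    1.35  1.81] t 3.8833
```

View pics/s1.png

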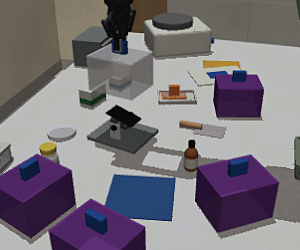

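>>> carry_out --plan '[{"travel":[-2.7,0,-2.4],"yaw":0,"grip":0.8},{"travel":[-2.7,0,-2.4],"yaw":0,"grip":0.8},{"travel":[-2.7,0,-2.4],"yaw":0,"grip":0.8},{"travel":[-2.7,0,-2.4],"yaw":0,"grip":0.8},{"travel":[-2.7,0,-2.4],"yaw":0,"grip":0.8}]'

```text
time: 4.35
tcp_pos: [0.5064, 0.1756, 0.2649]
tcp_rot: [-1.089, 1.382, -1.382]
ft_force: [0.1, -0.5, -1.7]
finger_gap: 0.0149
```

>>> carry_out --plan '[{"travel":[-2.8,0,-2.3],"yaw":0,"grip":0.8},{"travel":[-2.8,0,-2.3],"yaw":0,"grip":0.8},{"travel":[-2.8,0,-2.3],"yaw":0,"grip":0.8},{"travel":[0,0,0],"yaw":-6,"grip":0.8},{"travel":[0,0,0],"yaw":-6,"grip":0.8}]'

```text
time: 4.77
tcp_pos: [0.4589, 0.2741, 0.2649]
tcp_rot: [-1.202, 1.223, -1.223]
ft_force: [1.4, -0.9, -2.3]
finger_gap: 0.0149
```

>>> carry_out --plan '[{"travel":[0,0,0],"yaw":-6,"grip":0.8},{"travel":[0,0,0],"yaw":-5.8,"grip":0.8},{"travel":[0,3,0],"yaw":0,"grip":0.8},{"travel":[0,3,0],"yaw":0,"grip":0.8},{"travel":[0,0,0],"yaw":0,"grip":0.8}]'

```text
time: 5.18
tcp_pos: [0.4567, 0.2704, 0.1997]
tcp_rot: [-1.301, 1.082, -1.075]
ft_force: [-1.5, -0.2, -3.5]
finger_gap: 0.0147
```

```bash
python3 - <<'E'
from w import *
c=cam("wrist"); f=c["frame"]; cv2.imwrite("pics/w2.png",f)
H,S,V=cv2.split(cv2.cvtColor(f,cv2.COLOR_BGR2HSV)); P=cloud(c)
m=(abs(H.astype(int)-108)<12)&(S>90)&(V>40)
rects(c,m,.002,lab="blue@2mm")
zc=s["tcp_pos"][2]+.02
rects(c,m,zc,lab="blue@bar")
E
```

```text
tcp [0.4567 0.2704 0.1997] heading x -79.74 ydir [-0.0109 -0.0065 -0.9999] F [-1.5 -0.2 -3.5] gap 0.014678133292072331 q [ 0.51  0.28  1.71 -0.    1.17  1.9 ] t 5.1833
blue@2mm [284. 100.] 905 z [0.002 0.003 0.004] c [536.1 287.5] size [  4.5 159.2] long axis deg -79.7
blue@2mm [285. 282.] 5282 z [0.216 0.228 0.229] c [349.8 252.1] size [152.2  45.7] long axis deg 10.1
blue@bar [284. 100.] 905 z [0.002 0.003 0.004] c [526.4 285.5] size [ 1.6 57.4] long axis deg -79.7
blue@bar [285. 282.] 5282 z [0.216 0.228 0.229] c [459.3 272.7] size [54.9 16.5] long axis deg 10.1
```

View pics/w2.png

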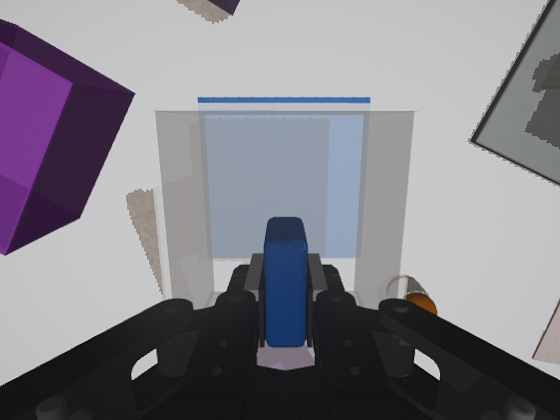

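>>> carry_out --plan '[{"travel":[0,3.2,0],"yaw":0,"grip":0.8},{"travel":[0,3,0],"yaw":0,"grip":0.8},{"travel":[0,1.8,0],"yaw":0,"grip":0.8},{"travel":[0,0.5,0],"yaw":0,"grip":0.8},{"travel":[0,0,0],"yaw":0,"grip":0.8}]'

```text
time: 5.65
tcp_pos: [0.4606, 0.2725, 0.1205]
tcp_rot: [-1.289, 1.077, -1.076]
ft_force: [1.0, -0.2, -0.6]
finger_gap: 0.015
```

>>> carry_out --plan '[{"travel":[0,0.2,0],"yaw":0,"grip":0.8},{"travel":[0,0,0],"yaw":0,"grip":0.8}]'

```text
time: 5.82
tcp_pos: [0.4616, 0.2732, 0.1201]
tcp_rot: [-1.285, 1.075, -1.077]
ft_force: [-0.5, -0.5, -1.8]
finger_gap: 0.0149
```

>>> carry_out --plan '[{"travel":[0,0.3,0],"yaw":0,"grip":0.8},{"travel":[0,0.2,0],"yaw":0,"grip":0.8},{"travel":[0,0,0],"yaw":0,"grip":0.8}]'

```text
time: 6.07
tcp_pos: [0.4603, 0.2725, 0.1135]
tcp_rot: [-1.288, 1.076, -1.076]
ft_force: [-0.4, 0.2, -2.1]
finger_gap: 0.0154
```

>>> carry_out --plan '[{"travel":[0,0.2,0],"yaw":0,"grip":0.8},{"travel":[0,0,0],"yaw":0,"grip":0.8}]'

```text
time: 6.23
tcp_pos: [0.4602, 0.2724, 0.1111]
tcp_rot: [-1.289, 1.076, -1.076]
ft_force: [0.3, 1.1, -1.6]
finger_gap: 0.0148
```

```bash
python3 - <<'E'
from w import *
c=cam("wrist"); f=c["frame"]
H,S,V=cv2.split(cv2.cvtColor(f,cv2.COLOR_BGR2HSV)); P=cloud(c)
m=(abs(H.astype(int)-108)<12)&(S>90)&(V>40)
rects(c,m,.138,lab="bar"); 
for i in range(3): s=manip.observe(); print(np.round(s["tcp_pos"],4), np.round(s["ft_force"],2)); cam("top")
E
```

```text
tcp [0.4602 0.2724 0.1111] heading x -79.75 ydir [-2.e-04 -2.e-04 -1.e+00] F [ 0.3  1.1 -1.6] gap 0.014841179474628529 q [ 0.51  0.36  1.83 -0.    0.95  1.9 ] t 6.2333
bar [286. 100.] 1160 z [0.002 0.003 0.004] c [529.4 286.5] size [ 1.3 73.9] long axis deg -79.8
bar [285. 282.] 5283 z [0.128 0.139 0.14 ] c [465.9 275.2] size [51.5 15.6] long axis deg 10.1
[0.4602 0.2724 0.1111] [-0.59 -0.22 -0.82]
[0.4603 0.2724 0.1112] [ 1.24 -0.65 -1.53]
[0.4603 0.2724 0.1113] [-0.19  0.17 -2.32]
```

>>> carry_out --plan '[{"travel":[0,0.1,0],"yaw":0,"grip":0.8},{"travel":[0,0,0],"yaw":0,"grip":0.8}]'

```text
time: 6.6
tcp_pos: [0.4605, 0.2727, 0.1107]
tcp_rot: [-1.288, 1.076, -1.076]
ft_force: [-1.6, 1.1, 1.3]
finger_gap: 0.0149
```

>>> carry_out --plan '[{"travel":[0,0.1,0],"yaw":0,"grip":0.8},{"travel":[0,0,0],"yaw":0,"grip":0.8}]'

```text
time: 6.77
tcp_pos: [0.4605, 0.273, 0.1106]
tcp_rot: [-1.287, 1.076, -1.076]
ft_force: [-2.9, 1.3, 6.6]
finger_gap: 0.015
```

>>> carry_out --plan '[{"travel":[0,0,0],"yaw":0,"grip":2},{"travel":[0,0,0],"yaw":0,"grip":4},{"travel":[0,0,0],"yaw":0,"grip":8},{"travel":[0,0,0],"yaw":0,"grip":8.5},{"travel":[0,0,0],"yaw":0,"grip":8.5}]'

```text
time: 7.18
tcp_pos: [0.4603, 0.2724, 0.1091]
tcp_rot: [-1.289, 1.077, -1.077]
ft_force: [1.5, -0.2, -0.3]
finger_gap: 0.0676
```

>>> carry_out --plan '[{"travel":[0,-2,0],"yaw":0,"grip":8.5},{"travel":[0,-4,0],"yaw":0,"grip":8.5},{"travel":[0,-4,0],"yaw":0,"grip":8.5},{"travel":[0,-4,0],"yaw":0,"grip":8.5},{"travel":[0,-4,0],"yaw":0,"grip":8.5}]'

```text
time: 7.6
tcp_pos: [0.4599, 0.2722, 0.2911]
tcp_rot: [-1.289, 1.076, -1.076]
ft_force: [0.5, 0.2, 0.0]
finger_gap: 0.0853
```

>>> carry_out --plan '[{"travel":[3.4,0,1.1],"yaw":0,"grip":8.5},{"travel":[3.4,0,1.1],"yaw":0,"grip":8.5},{"travel":[3.4,0,1.1],"yaw":0,"grip":8.5},{"travel":[3.4,0,1.1],"yaw":0,"grip":8.5},{"travel":[3.4,0,1.1],"yaw":0,"grip":8.5}]'

```text
time: 8.02
tcp_pos: [0.5451, 0.1134, 0.2893]
tcp_rot: [-1.289, 1.076, -1.076]
ft_force: [-0.3, 0.8, 0.9]
finger_gap: 0.0849
```

>>> carry_out --plan '[{"travel":[3.4,0,1.1],"yaw":0,"grip":8.5},{"travel":[3.4,0,1.1],"yaw":0,"grip":8.5},{"travel":[3.4,0,1.1],"yaw":0,"grip":8.5},{"travel":[0,0,0],"yaw":0,"grip":8.5},{"travel":[0,0,0],"yaw":0,"grip":8.5}]'

```text
time: 8.43
tcp_pos: [0.5957, 0.0189, 0.2885]
tcp_rot: [-1.288, 1.08, -1.078]
ft_force: [-0.3, 0.6, -0.7]
finger_gap: 0.0851
```

```bash
cat > face.py <<'E'
from w import *
c=cam("wrist"); f=c["frame"]; cv2.imwrite("pics/w3.png",f)
V=f.max(2); P=cloud(c)
m=(V<60)&(P[...,2]>.045)&(P[...,2]<.1)&(np.hypot(P[...,0]-.6,P[...,1]-.02)<.07)
n,l,st,ce=cv2.connectedComponentsWithStats(m.astype(np.uint8)); i=1+np.argmax(st[1:,4]); m=(l==i)
q=P[m]; cen=q.mean(0); 
for _ in range(3):
    u,sv,vt=np.linalg.svd(q-q.mean(0),full_matrices=False); nrm=vt[2]*np.sign(vt[2][2]); d=(q-q.mean(0))@nrm; q=q[abs(d)<.004]
print("face n",st[i],"normal",nrm.round(3),"tilt",np.arccos(nrm[2]).round(3),"lean heading",np.degrees(np.arctan2(nrm[1],nrm[0])).round(1),"rms",d.std().round(4))
cn=max(cv2.findContours(m.astype(np.uint8),0,1)[0],key=len)[:,0]
dd=rays(c,cn)@c["wc"][:3,:3].T;o=c["wc"][:3,3]; k=((q.mean(0)-o)@nrm)/(dd@nrm); W=o+dd*k[:,None]
ey=np.cross(nrm,[1,0,0]); 
ex=np.array([0,0,1])-nrm*nrm[2]; ex/=np.linalg.norm(ex); ey=np.cross(nrm,ex)
r=cv2.minAreaRect(np.c_[(W-cen)@ex,(W-cen)@ey].astype(np.float32)*1000)
mid=cen+ex*r[0][0]/1e3+ey*r[0][1]/1e3
print("mid",mid.round(4),"size",np.round(r[1],1),"ang",round(r[2],1),"ex",ex.round(3),"ey heading",np.degrees(np.arctan2(ey[1],ey[0])).round(2))
b=(abs(P[...,2]-.012)<.004)&(V<140)&(np.hypot(P[...,0]-.6,P[...,1]-.02)<.12); rects(c,b|m,.012,400,"base")
E
python3 face.py
```

```text
tcp [0.5957 0.0189 0.2885] heading x -79.93 ydir [-1.3e-03  1.0e-04 -1.0e+00] F [-0.3  0.6 -0.7] gap 0.08513844945872691 q [0.01 0.33 1.41 0.   1.4  1.41] t 8.4333
face n [ 248  141   81   91 4138] normal [-0.241  0.058  0.969] tilt 0.25 lean heading 166.5 rms 0.0007
mid [0.5901 0.0189 0.0725] size [55.9 90.5] ang 89.8 ex [ 0.942 -0.227  0.248] ey heading 76.46
base [288. 172.] 14628 z [0.012 0.013 0.077] c [594.3  17.7] size [139.6 164.8] long axis deg -13.7
```

View pics/w3.png

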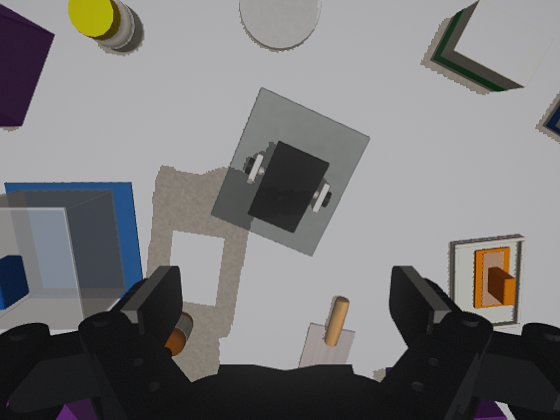

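>>> carry_out --plan '[{"travel":[3.3,0,-1.7],"yaw":0,"grip":8.5},{"travel":[3.3,0,-1.7],"yaw":0,"grip":8.5},{"travel":[3.3,0,-1.7],"yaw":0,"grip":8.5},{"travel":[3.3,0,-1.7],"yaw":0,"grip":8.5},{"travel":[3.3,0,-1.7],"yaw":0,"grip":8.5}]'

```text
time: 8.9
tcp_pos: [0.5401, -0.1567, 0.2896]
tcp_rot: [-1.289, 1.074, -1.074]
ft_force: [0.4, -1.4, 0.4]
finger_gap: 0.0848
```

>>> carry_out --plan '[{"travel":[3.3,0,-1.7],"yaw":0,"grip":8.5},{"travel":[3.3,0,-1.7],"yaw":0,"grip":8.5},{"travel":[3.3,0,-1.7],"yaw":0,"grip":8.5},{"travel":[0,2,0],"yaw":-4,"grip":8.5},{"travel":[0,2,0],"yaw":-4,"grip":8.5}]'

```text
time: 9.32
tcp_pos: [0.5085, -0.2644, 0.2502]
tcp_rot: [-1.343, 0.967, -0.973]
ft_force: [0.2, 0.6, -0.5]
finger_gap: 0.0851
```

>>> carry_out --plan '[{"travel":[0,2,0],"yaw":0,"grip":8.5},{"travel":[0,0,0],"yaw":0,"grip":8.5},{"travel":[0,0,0],"yaw":0,"grip":8.5}]'

```text
time: 9.57
tcp_pos: [0.5082, -0.2621, 0.2289]
tcp_rot: [-1.344, 0.972, -0.969]
ft_force: [0.3, -0.4, 0.6]
finger_gap: 0.0851
```

```bash
cat > car.py <<'E'
from w import *
c=cam("wrist"); f=c["frame"]; cv2.imwrite("pics/w4.png",f)
H,S,V=cv2.split(cv2.cvtColor(f,cv2.COLOR_BGR2HSV)); P=cloud(c)
o=(abs(H.astype(int)-11)<10)&(S>80)&(V>40)&(P[...,1]<-.15)
rects(c,o&(abs(P[...,2]-.048)<.005),.048,40,"fin top")
rects(c,(abs(P[...,2]-.011)<.002)&o,.010,200,"plate")
q=P[(P[...,2]>.01)&(P[...,2]<.018)&~o&(np.hypot(P[...,0]-.5,P[...,1]+.27)<.1)][:,:2]
r=cv2.minAreaRect(q.astype(np.float32)*1000); print("tray",r)
E
python3 car.py
```

```text
tcp [ 0.5082 -0.2621  0.2289] heading x -71.67 ydir [-0.0017  0.0012 -1.    ] F [ 0.3 -0.4  0.6] gap 0.08509126416871247 q [-0.5   0.32  1.57  0.    1.25  0.75] t 9.5667
fin top [298. 193.] 552 z [0.048 0.049 0.05 ] c [ 508.8 -271.5] size [36.1 13.9] long axis deg 16.2
plate [296. 184.] 2580 z [0.01  0.011 0.012] c [ 508.5 -271.6] size [83.7 43.9] long axis deg 17.0
tray ((497.3580322265625, -268.74066162109375), (130.16905212402344, 89.4848861694336), 16.72458267211914)
```

View pics/w4.png

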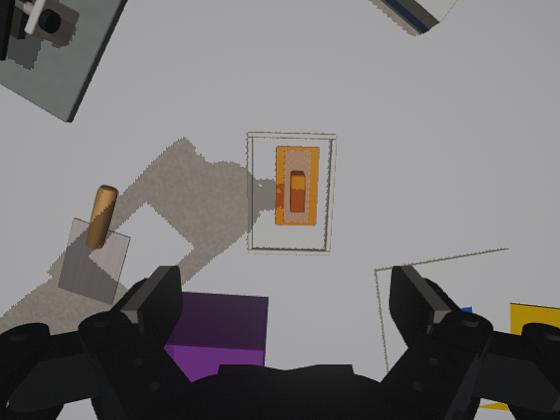

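>>> carry_out --plan '[{"travel":[0.9,3.5,-0.2],"yaw":1.5,"grip":8.5},{"travel":[0,4,0],"yaw":0,"grip":8.5},{"travel":[0,4,0],"yaw":0,"grip":8.5},{"travel":[0,4,0],"yaw":0,"grip":7},{"travel":[0,3,0],"yaw":0,"grip":6}]'

```text
time: 10.03
tcp_pos: [0.5098, -0.2721, 0.0433]
tcp_rot: [-1.334, 0.99, -0.991]
ft_force: [-0.6, 0.3, 0.2]
finger_gap: 0.0637
```

>>> carry_out --plan '[{"travel":[0,1,0],"yaw":0,"grip":5},{"travel":[0,0,0],"yaw":0,"grip":4},{"travel":[0,0,0],"yaw":0,"grip":4},{"travel":[0,0,0],"yaw":0,"grip":4}]'

```text
time: 10.37
tcp_pos: [0.5115, -0.2736, 0.0371]
tcp_rot: [-1.333, 0.986, -0.995]
ft_force: [-0.1, -0.2, -0.3]
finger_gap: 0.04
```

```bash
python3 car.py
```

```text
tcp [ 0.5115 -0.2736  0.0371] heading x -73.23 ydir [ 0.0049 -0.0028 -1.    ] F [-0.1 -0.2 -0.3] gap 0.040029682047806284 q [-0.51  0.51  1.81 -0.    0.82  0.77] t 10.3667
fin top [284. 283.] 2691 z [0.048 0.049 0.05 ] c [ 509.7 -271.3] size [36.8 13.7] long axis deg 17.4
plate [284. 238.] 9413 z [0.01  0.011 0.012] c [ 508.8 -271.6] size [83.8 43.9] long axis deg 17.1
tray ((499.5512390136719, -267.7269287109375), (125.53240966796875, 90.44268798828125), 16.845474243164062)
```

>>> carry_out --plan '[{"travel":[-0.2,0.9,-0.2],"yaw":0,"grip":4},{"travel":[0,0.8,0],"yaw":0,"grip":4},{"travel":[0,0,0],"yaw":0,"grip":4},{"travel":[0,0,0],"yaw":0,"grip":4}]'

```text
time: 10.75
tcp_pos: [0.5064, -0.2711, 0.0168]
tcp_rot: [-1.334, 0.992, -0.99]
ft_force: [-0.4, 1.2, -0.7]
finger_gap: 0.0399
```

```bash
python3 -c "import w"
```

```text
tcp [ 0.5064 -0.2711  0.0168] heading x -73.26 ydir [-1.1e-03  6.0e-04 -1.0e+00] F [-0.4  1.2 -0.7] gap 0.03991908391423132 q [-0.51  0.53  1.83 -0.    0.78  0.77] t 10.75
```

>>> carry_out --plan '[{"travel":[0,-0.4,0.2],"yaw":0,"grip":4},{"travel":[0,0,0],"yaw":0,"grip":3},{"travel":[0,0,0],"yaw":0,"grip":2},{"travel":[0,0,0],"yaw":0,"grip":1},{"travel":[0,0,0],"yaw":0,"grip":0.6}]'

```text
time: 11.17
tcp_pos: [0.5094, -0.2711, 0.0219]
tcp_rot: [-1.333, 0.99, -0.992]
ft_force: [-0.8, -0.4, 3.8]
finger_gap: 0.0129
```

>>> carry_out --plan '[{"travel":[0,0,0],"yaw":0,"grip":0.6},{"travel":[0,0,0],"yaw":0,"grip":0.6},{"travel":[0,0,0],"yaw":0,"grip":0.6},{"travel":[0,0,0],"yaw":0,"grip":0.6}]'

```text
time: 11.5
tcp_pos: [0.5093, -0.2711, 0.0219]
tcp_rot: [-1.333, 0.99, -0.992]
ft_force: [0.1, -0.1, 5.1]
finger_gap: 0.0132
```

```bash
python3 -c "import w"
```

```text
tcp [ 0.5093 -0.2711  0.0219] heading x -73.25 ydir [ 1.3e-03 -8.0e-04 -1.0e+00] F [ 0.1 -0.1  5.1] gap 0.013168453247398584 q [-0.51  0.53  1.82 -0.    0.79  0.77] t 11.5
```

>>> carry_out --plan '[{"travel":[0,-1.5,0],"yaw":0,"grip":0.6},{"travel":[0,-3,0],"yaw":0,"grip":0.6},{"travel":[0,-3.5,0],"yaw":0,"grip":0.6},{"travel":[0,-3.5,0],"yaw":0,"grip":0.6},{"travel":[0,-2.5,0],"yaw":0,"grip":0.6}]'

```text
time: 11.92
tcp_pos: [0.509, -0.2709, 0.1635]
tcp_rot: [-1.333, 0.99, -0.992]
ft_force: [1.0, -0.4, -0.7]
finger_gap: 0.0131
```

>>> carry_out --plan '[{"travel":[0,0,0],"yaw":6,"grip":0.6},{"travel":[0,0,0],"yaw":6,"grip":0.6},{"travel":[0,0,0],"yaw":6,"grip":0.6},{"travel":[0,0,0],"yaw":6,"grip":0.6},{"travel":[0,0,0],"yaw":6.2,"grip":0.6}]'

```text
time: 12.33
tcp_pos: [0.5081, -0.2704, 0.1605]
tcp_rot: [-1.087, 1.386, -1.382]
ft_force: [-0.9, 0.1, -1.1]
finger_gap: 0.0131
```

>>> carry_out --plan '[{"travel":[-3.6,0,0],"yaw":0,"grip":0.6},{"travel":[-3.6,0,0],"yaw":0,"grip":0.6},{"travel":[-3.6,0,0],"yaw":0,"grip":0.6},{"travel":[-3.6,0,0],"yaw":0,"grip":0.6},{"travel":[-3.6,0,0],"yaw":0,"grip":0.6}]'

```text
time: 12.75
tcp_pos: [0.55, -0.0941, 0.1604]
tcp_rot: [-1.09, 1.382, -1.379]
ft_force: [1.2, -0.3, -1.5]
finger_gap: 0.0132
```

>>> carry_out --plan '[{"travel":[-3.6,0,0],"yaw":0,"grip":0.6},{"travel":[-3.6,0,0],"yaw":0,"grip":0.6},{"travel":[-3.6,0,0],"yaw":0,"grip":0.6},{"travel":[0,0,0],"yaw":0,"grip":0.6},{"travel":[0,0,0],"yaw":0,"grip":0.6}]'

```text
time: 13.17
tcp_pos: [0.5753, 0.011, 0.1603]
tcp_rot: [-1.093, 1.379, -1.377]
ft_force: [-0.0, -0.3, -0.9]
finger_gap: 0.0129
```

```bash
cat > pl.py <<'E'
from w import *
def plate(show=None):
    c=cam("wrist"); f=c["frame"]; P=cloud(c)
    if show: cv2.imwrite(show,f)
    H,S,V=cv2.split(cv2.cvtColor(f,cv2.COLOR_BGR2HSV))
    o=(abs(H.astype(int)-11)<10)&(S>80)&(V>40)
    tz=s["tcp_pos"]; L=(P-tz)@M
    o&=(np.abs(L[...,0])<.04)&(np.abs(L[...,2])<.07)&(L[...,1]>-.02)&(L[...,1]<.05)
    for nm,mm in(("left of fin",o&(L[...,0]<-.011)),("right",o&(L[...,0]>.011)),("both",o&(abs(L[...,0])>.011))):
        q=L[mm]; 
        if len(q)<50: print(nm,len(q)); continue
        A=np.c_[q,np.ones(len(q))][:,[0,2,3]]; w=np.ones(len(q),bool)
        for _ in range(4):
            k=np.linalg.lstsq(A[w],q[w,1],rcond=None)[0]; w=abs(A@k-q[:,1])<.003
        print(nm,w.sum(),"pitch about jaw axis rad",round(-k[1],3),"roll",round(k[0],3),"plate top at tool y",round(k[2],4),"zrange",q[w,2].min().round(3),q[w,2].max().round(3),"xrange",q[w,0].min().round(3),q[w,0].max().round(3))
if __name__=="__main__": plate(sys.argv[1] if len(sys.argv)>1 else None)
E
python3 pl.py pics/w5.png
```

```text
tcp [0.5753 0.011  0.1603] heading x -103.24 ydir [-2.1e-03 -3.0e-04 -1.0e+00] F [-0.  -0.3 -0.9] gap 0.012899492662003497 q [-0.    0.37  1.67 -0.    1.1   1.8 ] t 13.1667
left of fin 2226 pitch about jaw axis rad -0.008 roll -0.067 plate top at tool y 0.0096 zrange -0.003 0.04 xrange -0.023 -0.011
right 1802 pitch about jaw axis rad -0.004 roll 0.042 plate top at tool y 0.0103 zrange -0.003 0.04 xrange 0.011 0.021
both 4028 pitch about jaw axis rad -0.004 roll 0.002 plate top at tool y 0.0109 zrange -0.003 0.04 xrange -0.023 0.021
```

View pics/w5.png

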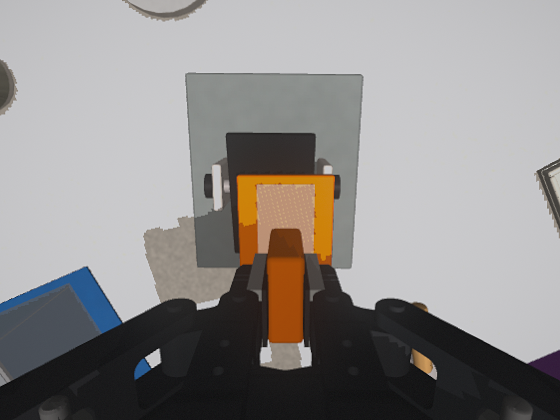

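>>> carry_out --plan '[{"travel":[-1.0,1.5,0.5],"yaw":0.4,"grip":0.6},{"travel":[0,2.5,0],"yaw":0,"grip":0.6},{"travel":[0,1.6,0],"yaw":0,"grip":0.6},{"travel":[0,0,0],"yaw":0,"grip":0.6},{"travel":[0,0,0],"yaw":0,"grip":0.6}]'

```text
time: 13.63
tcp_pos: [0.5821, 0.0165, 0.1045]
tcp_rot: [-1.087, 1.388, -1.386]
ft_force: [0.2, 0.1, -0.9]
finger_gap: 0.0132
```

```bash
python3 pl.py
```

```text
tcp [0.5821 0.0165 0.1045] heading x -103.94 ydir [-2.7e-03 -4.0e-04 -1.0e+00] F [ 0.2  0.1 -0.9] gap 0.013188975547317574 q [ 0.01  0.44  1.72 -0.    0.98  1.82] t 13.6333
left of fin 2223 pitch about jaw axis rad -0.006 roll -0.062 plate top at tool y 0.0097 zrange -0.004 0.04 xrange -0.023 -0.011
right 1814 pitch about jaw axis rad -0.004 roll 0.048 plate top at tool y 0.0102 zrange -0.003 0.04 xrange 0.011 0.021
both 4036 pitch about jaw axis rad -0.003 roll 0.003 plate top at tool y 0.0109 zrange -0.004 0.04 xrange -0.023 0.021
```

>>> carry_out --plan '[{"travel":[-0.3,0.5,0],"yaw":0,"grip":0.6},{"travel":[0,0.4,0],"yaw":0,"grip":0.6},{"travel":[0,0,0],"yaw":0,"grip":0.6}]'

```text
time: 13.93
tcp_pos: [0.5839, 0.0207, 0.0965]
tcp_rot: [-1.084, 1.384, -1.385]
ft_force: [-0.7, 0.2, 0.7]
finger_gap: 0.013
```

>>> carry_out --plan '[{"travel":[0,0.2,0],"yaw":0,"grip":0.6},{"travel":[0,0,0],"yaw":0,"grip":0.6},{"travel":[0,0,0],"yaw":0,"grip":0.6}]'

```text
time: 14.18
tcp_pos: [0.5842, 0.0207, 0.0949]
tcp_rot: [-1.084, 1.384, -1.386]
ft_force: [1.3, -0.7, 1.9]
finger_gap: 0.013
```

>>> carry_out --plan '[{"travel":[0,0.2,0],"yaw":0,"grip":0.6},{"travel":[0,0,0],"yaw":0,"grip":0.6},{"travel":[0,0,0],"yaw":0,"grip":0.6}]'

```text
time: 14.43
tcp_pos: [0.5846, 0.0207, 0.0929]
tcp_rot: [-1.083, 1.383, -1.386]
ft_force: [0.9, -0.5, 4.3]
finger_gap: 0.0129
```

```bash
python3 pl.py
```

```text
tcp [0.5846 0.0207 0.0929] heading x -103.84 ydir [ 2.3e-03 -3.0e-04 -1.0e+00] F [ 0.9 -0.5  4.3] gap 0.012900457312638324 q [ 0.02  0.45  1.74 -0.    0.95  1.83] t 14.4333
left of fin 2227 pitch about jaw axis rad -0.003 roll -0.063 plate top at tool y 0.0096 zrange -0.004 0.04 xrange -0.023 -0.011
right 1807 pitch about jaw axis rad 0.001 roll 0.036 plate top at tool y 0.0104 zrange -0.004 0.04 xrange 0.011 0.021
both 4035 pitch about jaw axis rad 0.0 roll 0.003 plate top at tool y 0.0109 zrange -0.004 0.04 xrange -0.023 0.021
```

>>> carry_out --plan '[{"travel":[0,0,0],"yaw":0,"grip":1.2},{"travel":[0,0,0],"yaw":0,"grip":1.3},{"travel":[0,0,0],"yaw":0,"grip":1.3}]'

```text
time: 14.73
tcp_pos: [0.5841, 0.0209, 0.0926]
tcp_rot: [-1.084, 1.384, -1.385]
ft_force: [1.5, -0.5, 5.5]
finger_gap: 0.0138
```

```bash
python3 pl.py
```

```text
tcp [0.5841 0.0209 0.0926] heading x -103.85 ydir [ 1.1e-03  1.0e-04 -1.0e+00] F [ 1.5 -0.5  5.5] gap 0.013762151390165914 q [0.02 0.45 1.74 0.   0.95 1.83] t 14.7333
left of fin 2221 pitch about jaw axis rad 0.0 roll -0.061 plate top at tool y 0.0097 zrange -0.003 0.04 xrange -0.023 -0.011
right 1804 pitch about jaw axis rad -0.001 roll 0.042 plate top at tool y 0.0102 zrange -0.003 0.04 xrange 0.011 0.021
both 4024 pitch about jaw axis rad 0.001 roll 0.003 plate top at tool y 0.0109 zrange -0.003 0.04 xrange -0.023 0.021
```

>>> carry_out --plan '[{"travel":[0,0,0],"yaw":0,"grip":1.36},{"travel":[0,0,0],"yaw":0,"grip":1.36},{"travel":[0,0,0],"yaw":0,"grip":1.36}]'

```text
time: 15.03
tcp_pos: [0.5833, 0.021, 0.0921]
tcp_rot: [-1.086, 1.386, -1.384]
ft_force: [0.3, 0.8, 4.0]
finger_gap: 0.0136
```

```bash
python3 pl.py
```

```text
tcp [0.5833 0.021  0.0921] heading x -103.85 ydir [-8.e-04  3.e-04 -1.e+00] F [0.3 0.8 4. ] gap 0.013642461308681355 q [0.02 0.45 1.74 0.   0.95 1.83] t 15.0333
left of fin 2247 pitch about jaw axis rad 0.018 roll -0.062 plate top at tool y 0.0095 zrange -0.003 0.041 xrange -0.023 -0.011
right 1826 pitch about jaw axis rad 0.018 roll 0.039 plate top at tool y 0.0101 zrange -0.003 0.041 xrange 0.011 0.021
both 4075 pitch about jaw axis rad 0.019 roll 0.003 plate top at tool y 0.0107 zrange -0.003 0.041 xrange -0.023 0.021
```

>>> carry_out --plan '[{"travel":[0,0,0],"yaw":0,"grip":1.38},{"travel":[0,0,0],"yaw":0,"grip":1.38},{"travel":[0,0,0],"yaw":0,"grip":1.38}]'

```text
time: 15.33
tcp_pos: [0.5825, 0.0211, 0.0917]
tcp_rot: [-1.087, 1.387, -1.384]
ft_force: [-1.9, 2.4, 3.7]
finger_gap: 0.0138
```

```bash
python3 pl.py
```

```text
tcp [0.5825 0.0211 0.0917] heading x -103.85 ydir [-2.8e-03  4.0e-04 -1.0e+00] F [-1.9  2.4  3.7] gap 0.013782676077231285 q [0.02 0.45 1.74 0.   0.95 1.83] t 15.3333
left of fin 2303 pitch about jaw axis rad 0.043 roll -0.062 plate top at tool y 0.0094 zrange -0.003 0.042 xrange -0.023 -0.011
right 1847 pitch about jaw axis rad 0.043 roll 0.035 plate top at tool y 0.0101 zrange -0.003 0.042 xrange 0.011 0.021
both 4149 pitch about jaw axis rad 0.044 roll 0.004 plate top at tool y 0.0106 zrange -0.003 0.042 xrange -0.023 0.021
```

>>> carry_out --plan '[{"travel":[0,0.1,0],"yaw":0,"grip":1.38},{"travel":[0,0,0],"yaw":0,"grip":1.39},{"travel":[0,0.1,0],"yaw":0,"grip":1.39},{"travel":[0,0,0],"yaw":0,"grip":1.39},{"travel":[0,0,0],"yaw":0,"grip":1.39}]'

```text
time: 15.8
tcp_pos: [0.5832, 0.0206, 0.09]
tcp_rot: [-1.086, 1.386, -1.385]
ft_force: [-3.0, 0.2, 2.1]
finger_gap: 0.0139
```

```bash
python3 pl.py
```

```text
tcp [0.5832 0.0206 0.09  ] heading x -103.84 ydir [-1.2e-03 -4.0e-04 -1.0e+00] F [-3.   0.2  2.1] gap 0.01386933368934965 q [ 0.02  0.45  1.74 -0.    0.95  1.83] t 15.8
left of fin 2338 pitch about jaw axis rad 0.079 roll -0.061 plate top at tool y 0.0091 zrange -0.003 0.042 xrange -0.023 -0.011
right 1882 pitch about jaw axis rad 0.082 roll 0.044 plate top at tool y 0.0096 zrange -0.003 0.042 xrange 0.011 0.021
both 4219 pitch about jaw axis rad 0.082 roll 0.001 plate top at tool y 0.0102 zrange -0.003 0.042 xrange -0.023 0.021
```

>>> carry_out --plan '[{"travel":[0,0.1,0],"yaw":0,"grip":1.4},{"travel":[0,0.1,0],"yaw":0,"grip":1.4},{"travel":[0,0.1,0],"yaw":0,"grip":1.4},{"travel":[0,0,0],"yaw":0,"grip":1.4},{"travel":[0,0,0],"yaw":0,"grip":1.4}]'

```text
time: 16.27
tcp_pos: [0.5841, 0.0207, 0.0872]
tcp_rot: [-1.085, 1.384, -1.385]
ft_force: [1.2, 0.1, -0.3]
finger_gap: 0.014
```

```bash
python3 pl.py
```

```text
tcp [0.5841 0.0207 0.0872] heading x -103.85 ydir [ 6.e-04 -2.e-04 -1.e+00] F [ 1.2  0.1 -0.3] gap 0.014045785706233362 q [ 0.02  0.46  1.74 -0.    0.94  1.83] t 16.2667
left of fin 2392 pitch about jaw axis rad 0.248 roll -0.063 plate top at tool y 0.0098 zrange -0.003 0.043 xrange -0.023 -0.011
right 1941 pitch about jaw axis rad 0.251 roll 0.044 plate top at tool y 0.0104 zrange -0.003 0.044 xrange 0.011 0.021
both 4332 pitch about jaw axis rad 0.251 roll 0.004 plate top at tool y 0.011 zrange -0.003 0.044 xrange -0.023 0.021
```

```bash
cat > fit.py <<'E'
from w import *
def main(show=None):
    c=cam("wrist"); f=c["frame"]; P=cloud(c)
    if show: cv2.imwrite(show,f)
    H,S,V=cv2.split(cv2.cvtColor(f,cv2.COLOR_BGR2HSV))
    n=np.array([-.241,.058,.969]); n/=np.linalg.norm(n); ex=np.array([0,0,1])-n*n[2]; ex/=np.linalg.norm(ex); ey=np.cross(n,ex)
    mid=np.array([.5897,.0189,.072]); L=(P-mid)@np.c_[ex,ey,n]
    near=(abs(L[...,0])<.06)&(abs(L[...,1])<.04)&(abs(L[...,2])<.016)
    org=(abs(H.astype(int)-11)<10)&(S>80)&(V>40)&near
    hp=np.median(L[org&(abs(L[...,1])>.013)&(L[...,0]>.01)][:,2])
    blk=(V<60)&near&(abs(L[...,2])<.012)&((L[...,0]>.036)|(abs(L[...,1])>.0225))&(L[...,0]>.0)
    hb=np.median(L[blk][:,2])
    print("heights above nominal face: plate top",hp.round(4),"black",hb.round(4),len(L[blk]))
    q=L[org&(abs(L[...,1])>.012)&(L[...,0]>.008)]; k=np.polyfit(q[:,0],q[:,2],1); print("plate slope rel. to measured face",k[0].round(3))
    def loc(m,h):
        cn=np.argwhere(m)[:,::-1]; d=rays(c,cn)@c["wc"][:3,:3].T; o=c["wc"][:3,3]; t=((mid+n*h-o)@n)/(d@n); W=o+d*t[:,None]-mid
        return np.c_[W@ex,W@ey]
    a=loc(org,hp); b=loc(blk,hb)
    def edges(a,lab):
        mid_=a[abs(a[:,1])<.015]; far=np.median([mid_[abs(mid_[:,1]-t)<.001][:,0].max() for t in np.linspace(-.013,.013,9) if (abs(mid_[:,1]-t)<.001).any()])
        sl=[(t,a[abs(a[:,0]-t)<.001][:,1].min(),a[abs(a[:,0]-t)<.001][:,1].max()) for t in np.linspace(.012,.034,8) if (abs(a[:,0]-t)<.001).any()]
        sl=np.array(sl); kl=np.polyfit(sl[:,0],sl[:,1],1);kr=np.polyfit(sl[:,0],sl[:,2],1)
        print(lab,"far",far.round(4),"y edges at x=.02",np.polyval(kl,.02).round(4),np.polyval(kr,.02).round(4),"skew",kl[0].round(3),kr[0].round(3))
    edges(a,"plate"); edges(b,"face")
main(sys.argv[1] if len(sys.argv)>1 else None)
E
python3 fit.py pics/w6.png
```

```text
tcp [0.584  0.0207 0.0872] heading x -103.85 ydir [ 5.e-04 -1.e-04 -1.e+00] F [ 1.  -0.3 -0.4] gap 0.01403707721148394 q [ 0.02  0.46  1.74 -0.    0.94  1.83] t 16.3167
heights above nominal face: plate top 0.0054 black 0.0003 2632
plate slope rel. to measured face -0.031
plate far 0.041 y edges at x=.02 -0.0203 0.0236 skew -0.003 -0.004
face far 0.0457 y edges at x=.02 -0.0274 0.0274 skew -0.002 -0.003
```

View pics/w6.png

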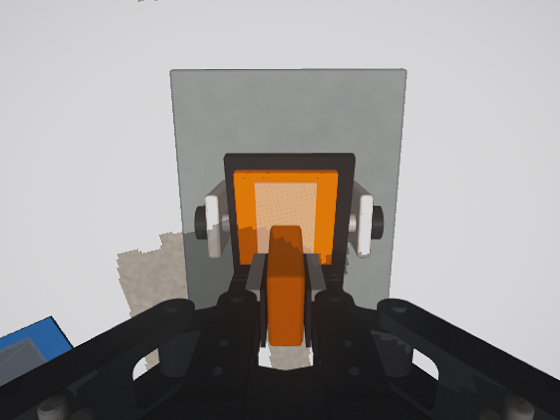

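>>> carry_out --plan '[{"travel":[0,0,0],"yaw":0,"grip":1.2},{"travel":[0,0,0],"yaw":0,"grip":0.8},{"travel":[0,0,0],"yaw":0,"grip":0.6},{"travel":[0,0,0],"yaw":0,"grip":0.6}]'

```text
time: 16.7
tcp_pos: [0.5838, 0.0208, 0.0873]
tcp_rot: [-1.085, 1.385, -1.385]
ft_force: [0.9, -0.7, 0.6]
finger_gap: 0.0131
```

>>> carry_out --plan '[{"travel":[0,-0.15,-0.02],"yaw":0,"grip":0.6},{"travel":[0.17,-0.05,0.17],"yaw":0.2,"grip":0.6},{"travel":[0,0,0],"yaw":0,"grip":0.6},{"travel":[0,0,0],"yaw":0,"grip":0.6},{"travel":[0,0,0],"yaw":0,"grip":0.6}]'

```text
time: 17.12
tcp_pos: [0.5846, 0.0187, 0.0892]
tcp_rot: [-1.083, 1.388, -1.387]
ft_force: [-0.8, -0.1, -0.7]
finger_gap: 0.0127
```

```bash
python3 fit.py; python3 pl.py
```

```text
tcp [0.5846 0.0187 0.0892] heading x -104.05 ydir [-3.e-04 -1.e-04 -1.e+00] F [-0.8 -0.1 -0.7] gap 0.01265015204838363 q [ 0.01  0.46  1.74 -0.    0.95  1.83] t 17.1167
heights above nominal face: plate top 0.0067 black 0.0003 2887
plate slope rel. to measured face -0.028
plate far 0.0424 y edges at x=.02 -0.0221 0.0218 skew -0.013 -0.011
face far 0.0457 y edges at x=.02 -0.0274 0.0274 skew -0.012 -0.001
tcp [0.5846 0.0188 0.0892] heading x -104.05 ydir [-3.e-04 -1.e-04 -1.e+00] F [ 0.3 -0.1 -0.8] gap 0.013253056264881696 q [ 0.01  0.46  1.74 -0.    0.95  1.83] t 17.1667
left of fin 2406 pitch about jaw axis rad 0.25 roll -0.065 plate top at tool y 0.0101 zrange -0.004 0.044 xrange -0.023 -0.011
right 1958 pitch about jaw axis rad 0.251 roll 0.041 plate top at tool y 0.0107 zrange -0.004 0.044 xrange 0.011 0.021
both 4363 pitch about jaw axis rad 0.252 roll 0.003 plate top at tool y 0.0113 zrange -0.004 0.044 xrange -0.023 0.021
```

>>> carry_out --plan '[{"travel":[0,0.1,0.03],"yaw":-0.4,"grip":0.6},{"travel":[0,0.1,0.03],"yaw":0,"grip":0.6},{"travel":[0,0.1,0.03],"yaw":0,"grip":0.6},{"travel":[0,0.1,0.02],"yaw":0,"grip":0.6},{"travel":[0,0,0],"yaw":0,"grip":0.6}]'

```text
time: 17.63
tcp_pos: [0.5858, 0.0185, 0.0854]
tcp_rot: [-1.087, 1.382, -1.383]
ft_force: [-1.4, 0.8, 1.9]
finger_gap: 0.0128
```

```bash
python3 fit.py
```

```text
tcp [0.5858 0.0185 0.0854] heading x -103.64 ydir [ 1.e-04 -1.e-04 -1.e+00] F [-1.4  0.8  1.9] gap 0.012828075084577544 q [ 0.01  0.46  1.74 -0.    0.94  1.82] t 17.6333
heights above nominal face: plate top 0.0028 black -0.0022 2749
plate slope rel. to measured face -0.025
plate far 0.0427 y edges at x=.02 -0.0218 0.022 skew -0.006 -0.004
face far 0.046 y edges at x=.02 -0.0274 0.0274 skew -0.011 -0.002
```

>>> carry_out --plan '[{"travel":[0,0.1,0.03],"yaw":0,"grip":0.6},{"travel":[0,0.1,0.03],"yaw":0,"grip":0.6},{"travel":[0,0.05,0],"yaw":0,"grip":0.6},{"travel":[0,0,0],"yaw":0,"grip":0.6},{"travel":[0,0,0],"yaw":0,"grip":0.6}]'

```text
time: 18.1
tcp_pos: [0.5864, 0.0184, 0.083]
tcp_rot: [-1.087, 1.382, -1.383]
ft_force: [-1.3, -0.2, 4.0]
finger_gap: 0.0129
```

```bash
cat >> fit.py <<'E'
c=cam("wrist"); f=c["frame"]; P=cloud(c); H,S,V=cv2.split(cv2.cvtColor(f,cv2.COLOR_BGR2HSV))
n=np.array([-.241,.058,.969]); n/=np.linalg.norm(n); ex=np.array([0,0,1])-n*n[2]; ex/=np.linalg.norm(ex); ey=np.cross(n,ex)
L=(P-np.array([.5897,.0189,.072]))@np.c_[ex,ey,n]
near=(abs(L[...,0])<.05)&(abs(L[...,1])<.03)&(abs(L[...,2])<.016)
for lab,m in(("plate",(abs(H.astype(int)-11)<10)&(S>80)&(V>40)&near&(abs(L[...,1])>.014)&(abs(L[...,1])<.0215)&(L[...,0]<.041)&(L[...,0]>.005)),
             ("black",(V<60)&near&(L[...,0]>.005)&(L[...,0]<.0445)&(abs(L[...,1])<.0265)&((abs(L[...,1])>.0235)|(L[...,0]>.0432)))):
    q=L[m]; k,_,_,_=np.linalg.lstsq(np.c_[q[:,:2],np.ones(len(q))],q[:,2],rcond=None); w=abs(np.c_[q[:,:2],np.ones(len(q))]@k-q[:,2])<.002; q=q[w]
    k=np.linalg.lstsq(np.c_[q[:,:2],np.ones(len(q))],q[:,2],rcond=None)[0]; print(lab,len(q),"slopes x,y, height at mid",k.round(4))
for i in range(6): s=manip.observe(); print(np.round(s["ft_force"],1),end=" "); manip.read_camera("side")
E
python3 fit.py
```

```text
tcp [0.5864 0.0184 0.083 ] heading x -103.65 ydir [ 3.e-04 -0.e+00 -1.e+00] F [-1.3 -0.2  4. ] gap 0.012918750798606356 q [ 0.01  0.47  1.74 -0.    0.94  1.82] t 18.1
heights above nominal face: plate top 0.0003 black -0.0047 2653
plate slope rel. to measured face -0.027
plate far 0.0427 y edges at x=.02 -0.0218 0.022 skew -0.006 0.003
face far 0.046 y edges at x=.02 -0.0275 0.0274 skew -0.003 -0.002
plate 2490 slopes x,y, height at mid [-0.0009  0.0008  0.0004]
black 1162 slopes x,y, height at mid [-0.0182  0.0041 -0.0043]
[-1.8  0.8  4.4] [-1.6  0.7  4.2] [-1.4  0.4  5. ] [-0.9  1.5  4.9] [-1.3  0.8  5.3] [-2.2  0.8  4.1]
```

```bash
python3 - <<'E'
from h import *
a=cam("side")["frame"]; b=cam("top")["frame"]
cv2.imwrite("pics/z.png",np.hstack([a[80:400,120:440],b[80:400,150:470]]))
s=manip.observe(); print(s["time"],np.round(s["tcp_pos"],4),np.round(s["ft_force"],1))
E
python3 m.py | head -9
```

```text
18.6 [0.5865 0.0184 0.0828] [-1.6  0.4  5.3]
blue [197.  73.] 20 z [0.113 0.117 0.122] rect mm [908.2 295.1] [11.3 12.3] 87.3
blue [159.  76.] 19 z [0.114 0.117 0.123] rect mm [908.8 402.1] [11.3 12.4] 88.4
blue [185.  88.] 23 z [0.116 0.119 0.122] rect mm [863.9 330.5] [11.2 15. ] 87.6
blue [165. 153.] 65 z [0.132 0.137 0.141] rect mm [673.7 388.7] [39.7 12. ] 70.6
blue [242. 233.] 445 z [-0.002  0.004  0.011] rect mm [461.2 207.2] [ 65.6 164.7] 81.3
blue [212. 228.] 93 z [0.134 0.139 0.142] rect mm [460.5 274.3] [41.3 15.3] 9.2
blue [494. 238.] 524 z [0.002 0.007 0.012] rect mm [ 387.3 -504.3] [76.3 57.2] 28.1
blue [125. 232.] 76 z [0.133 0.137 0.143] rect mm [470.  500.6] [12.6 41.8] 70.1
blue [213. 266.] 42 z [-0.002  0.004  0.006] rect mm [377.8 295.9] [ 4.3 77.8] 10.4
```

View pics/z.png

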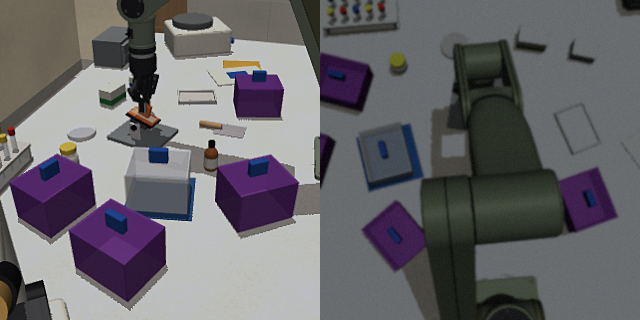

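```bash
python3 -c "
from bench import manip
print(manip.finish_job())"
```

```text
the job is handed in; nothing more can be done
None
```

The job is handed in. The hood is parked on the mat, and the carrier lies on the stage's sloped face, still gripped and pushed down about 5 mm. It took about 19 s of the 59 s, and no verdict was reported.

**Hood:** I lifted it straight up, turned it to line up with the mat, set it down and let go. The last view shows it upright, with its bar at (460, 274) mm, about 2 mm from the mat's centre.

**Carrier:** The moves allow no tilting of the gripper. I touched the carrier's up-slope edge to the face and eased the grip so it pivoted in the pads until it lay on the face. Then I gripped it firmly, lifted about 1 mm to centre it, and pushed down along the face's normal.

**Last checks:**

| Check | Result |
|---|---|
| Face tilt | about 0.25 rad |
| Flushness | plate within about 0.001 rad of the free face's plane; its top sits 5.0 mm above the black face, which is the plate's own thickness |
| Centring | within about 0.5 mm both ways; long sides within about half a degree |
| Sink | about 5.0 mm by depth camera, 10 mm stop not reached |
| Push | about 5.5 to 6 N after allowing for the carrier's weight, fitting the spring at 5 mm |

**One disagreement:** a separate fit to the narrow visible strips of black face gave a slope 0.018 rad off. I put that down to depth errors at the edges and trusted the plate fit. By eye, nothing else on the desk had moved where the arm left it visible; I did not measure every object.

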